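# Clamp the note block with one turn of the press wheel

### The arm

A 6-joint arm with a two-finger parallel gripper is mounted at the origin on a cart in front of the work surface, level with it; the furniture and walls round the work are solid. World frame = base frame: x ahead of the robot, y to its left, z up, the work surface at z = 0. Lengths are in mm, angles in rad, forces in N, time in s.
With the tool pointing down it reaches from about 350 to 875 mm from the base axis. Payload 4.2 kg.
Tool frame: the origin (TCP) lies midway between the tips of the shut fingers; the grasp point (between the pads) lies 19 mm behind it; z points along the fingers, y is the line along which they close (so a half turn about z gives the same grasp; the last joint's range is limited). The gripper opens to 85 mm and grips with 20 to 120 N. Pads are 22 mm wide; open, the fingers measure 114 mm over their backs; the gripper's body (76 mm by 85 mm) begins 54 mm behind the grasp point. The pads swing forward as they close: fully open they stand 13 mm farther back than shut.
Start: joints at [1.552, 0.385, 0.008, 0, -1.194, -0.259], TCP at [171.368, 601.026, 231.312] pointing down, gripper open.
Joint ranges: [-3.14, 3.14], [-1.21, 2.06], [-1.07, 1.41], [-3.16, 2.05], [-2.99, -0.16], [-3.1, 3.1]. Speed limits (rad/s): [2.79, 2.79, 3.14, 3.14, 3.14, 3.14].

### API

Orientations are given as a unit quaternion [x, y, z, w].
In Python, from bench import read_state, get_image, job_done gives the robot as it stands.
- The arm moves only by the shell command python3 -m jog 'ROWS'. ROWS is JSON, a list of rows, each a list of 3 entries, a list of its own where there are three numbers: the shift along the world's x, y, z scaled (see below), then the turn, a rotation vector about the world's x, y, z scaled (see below), then the gripper's target within -1 to 1 (shut at 1, half-way at 0, fully open at -1). In form: [[[x, y, z], [wx, wy, wz], claw], ...]. A call has 1 to 20 rows; each row is the pose to reach, as a shift and turn from the pose commanded when the call began; what a row does not reach only later rows make up. The controller multiplies each number of a shift by 10 cm and each number of a turn by 120 degrees. A row lasts 1/10 s, in which the tool goes at most 50 mm and 8.59 degrees, less where a joint would pass 70% of its speed; a pose out of reach is approached as far as the arm can. A call with a number of a shift or a turn outside -1 to 1 is refused whole. A call with a gripper value outside its range is refused whole. The fingers move at their own pace and stop on an object; the grip force is fixed at half the most. Time passes only in rows, so rows that repeat a pose let the fingers close. It gives the time, the measured TCP pose, the force, the opening and the grip force at its end, in the units of the state.
- read_state(): the state, without advancing time (a new reading comes with each control period).
- get_image(name): name is "scene" or "top" or "wrist"; returns a dict with "frame" (480x640x3 uint8, red, green, blue), "range_z" (480x640 float32, mm along the optical axis (not along the pixel's ray), 0 where there is no reading), "fx", "fy", "cx", "cy" (pixels), "R" (3x3) and "t" (3): a world point X has camera coordinates R X + t. Camera axes: x right, y down, z forward; pixel columns grow to the right and rows downward; lengths in mm; the calibration is good to about 2 mm. A picture is of the moment at which its call begins.
- job_done(): hands the job in; it is judged then, once.
The state is a dict: "clock": time; "joints": joint angles; "joint_vel": joint speeds; "joint_efforts": joint torques, N m; "position": TCP position; "ee_rot": TCP orientation; "contact_force": force on the tool from outside, world axes, zero at the start; "wrist_torque": the same for the moment, N m; "gripper_width": finger opening in mm; "grasp_force": force on a finger pad.
Only numpy, scipy, OpenCV 4.12 (cv2) and the standard library are available. Lean on these libraries where they do the work, as an engineer would, in place of code of your own. Each camera call takes 0.05 s, during which the arm holds its last target. There are 200 camera calls.

### The job

The block of notes has fresh glue along its edge and lies in the small padding press. Clamp it: push the press's hand wheel clockwise (seen from above) through exactly one full turn by pushing against the side of its upright handle with the fingertips, until the handle is back at the fixed pointer, no more and no less. Do not grip the handle; leave the notes where they lie and leave everything else on the desk alone.

Things in the scene. Friction and masses are not known exactly. Their poses are not given: they have to be found in the camera images.
- press: the fixed padding press of grey painted metal: bed 180 x 150 mm, two upright steel columns, a crossbar over them, total height with the wheel's handle 184 mm. Origin: centre of its underside on the table, straight below the wheel's upright axle; z up, -x towards the side where the pointer is and where the handle stands at the start
- axle (a point): point on the wheel's upright turning axis, 159 mm above the table, the height of the middle of the handle. The steel screw stem stands up in the middle of the wheel, 12 mm thick, its top 160 mm above the table at the start
- handle_mid (a point): middle (half-way up) of the wheel's upright handle: a black plastic round post 18 mm in diameter from 134 to 184 mm above the table (this point is at 159 mm), 60 mm out from the axle, standing on the wheel's rim and free to spin on its own pin. Below it the rim (120 mm across its centre line, 11 mm thick) and three spokes have their top 130 mm above the table; above the rim only the handle and the screw stem stand up
- pointer (a point): top of the fixed pointer, 130 mm above the table, 81 mm from the axle just outside the rim; it points at the handle at the start and again after one full turn
- wheel (a joint): turn of the hand wheel about its upright axle, rad: 0 at the start (handle at the pointer), growing clockwise seen from above, 6.283 after one full turn. It counts on past one turn: nothing stops the wheel there. It needs about 2 N at the handle and stays where it is left. One turn lowers the pressing plate 8 mm
- handle: the same upright handle; origin at its foot on the rim, 128 mm above the table
- platen: the aluminium pressing plate 84 x 84 x 8 mm, carried on springs under the screw; its underside is 6 mm above the notes at the start and presses on them with some 7 N after one turn. Origin 48 mm below its underside
- pad: loose yellow block of notes 78 x 78 x 24 mm lying on the press's bed (18 mm above the table) under the plate; origin at the centre of its underside; not to be touched
- mug: bystander: loose white coffee mug, 95 mm high, on the right of the press; origin at the centre of its underside
- tape_measure: bystander: loose yellow tape measure, 35 x 70 x 60 mm, on the right of the press; origin at the centre of its underside
- hole_punch: bystander: loose black hole punch, 81 x 115 x 73 mm, on the far left of the press; origin at the centre of its underside

How it is judged (in metres and radians):
On the way, in this order (a step that is already met when the one before it is completed fails the run):
1. the fingers push the handle past a sixth of the turn (value of joint wheel between 1 and 3 rad and contact force between the fingers and handle above 0.3 N).
2. the fingers still push the handle in the last third of the turn (value of joint wheel above 4.2 rad and contact force between the fingers and handle above 0.3 N).
At the end, for the whole second after the job is handed in: The wheel stands still at one full turn clockwise, within 0.2 rad (about 12 mm at the handle) either way, and the plate presses on the notes with more than 2 N; the notes lie within 6 mm of where they lay (value of joint wheel between 6.083 and 6.483 rad and velocity of joint wheel between -0.05 and 0.05 rad/s and contact force between platen and pad above 2 N and distance of pad from where it was at the start of the episode below 0.006 m); the robot touches nothing.
It fails at once if the wheel is turned well past one turn (more than 0.4 rad) (value of joint wheel above 6.683 rad).
It fails at once if the wheel is turned backwards from the start (more than 0.25 rad) (value of joint wheel below -0.25 rad).
It fails at once if the handle is gripped between the fingers (horizontal distance between the grasp point and handle_mid below 0.012 m and z of the grasp point in the frame of handle_mid below 0.034 m).
It fails at once if the notes are shifted (distance of pad from where it was at the start of the episode above 0.01 m).
It fails at once if a bystander is moved more than 20 mm (distance of any of mug, tape_measure, hole_punch from where it was at the start of the episode above 0.02 m).
It also fails if it takes over 58 s, if anything falls off the work surface, if the arm or the gripper's body presses on something with over 40 N, if the wrist force passes 120 N, or if a joint passes its speed limit or range.

## Working session

There is one attempt and no reset: what is moved stays moved. The work goes in short steps, Python scripts to look and compute and a shell command to move; the robot and the scene stay as the last step left them, time stands still between calls to the robot, and variables do not carry over. Pictures are saved under pics/ and viewed, at most 10 in all, crops included, and the job is handed in when it is done.

```bash
mkdir -p pics; python3 - <<'E'
from bench import *
import cv2,numpy as np
s=read_state();print({k:np.round(v,3).tolist() for k,v in s.items()})
for n in("top","scene"):
    d=get_image(n);cv2.imwrite(f"pics/{n}0.png",d["frame"][:,:,::-1]);np.savez(f"{n}0.npz",**d)
    print(n,d["fx"],d["cx"],d["cy"],np.round(d["R"],3).tolist(),np.round(d["t"],1))
E
```

```text
{'clock': 0.0, 'joints': [1.552, 0.386, 0.007, -0.0, -1.194, -0.259], 'joint_vel': [0.0, 0.001, -0.002, -0.0, 0.001, -0.002], 'joint_efforts': [0.0, -39.229, 18.839, 4.186, -0.005, 0.0], 'position': [171.224, 600.484, 230.232], 'ee_rot': [0.99, -0.139, -0.0, 0.001], 'contact_force': [-0.467, -0.251, -0.208], 'wrist_torque': [-0.024, -0.041, -0.032], 'grasp_force': 0.0, 'gripper_width': 85.464}
top 486.30803127635204 323.58165506476973 233.22614779708684 [[0.013, -0.999, -0.031], [-0.993, -0.01, -0.116], [0.115, 0.033, -0.993]] [-28.2 571.7 986.4]
scene 452.0023633502566 326.7312295807139 237.9250167336546 [[0.563, -0.826, -0.006], [-0.362, -0.24, -0.901], [0.743, 0.509, -0.434]] [-337.4  293.9  684.3]
```

View pics/top0.png

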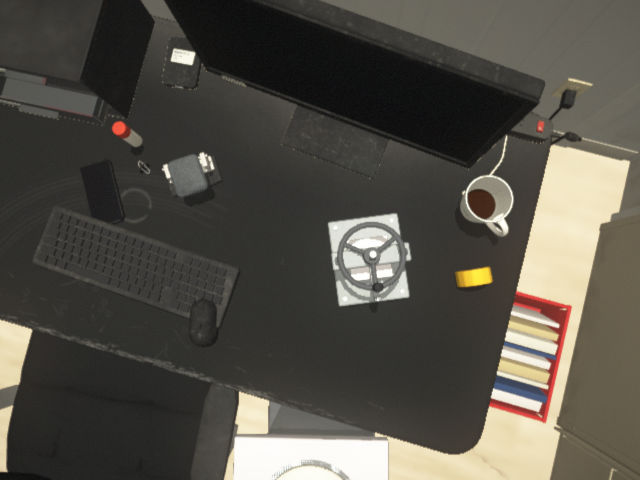

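View pics/scene0.png

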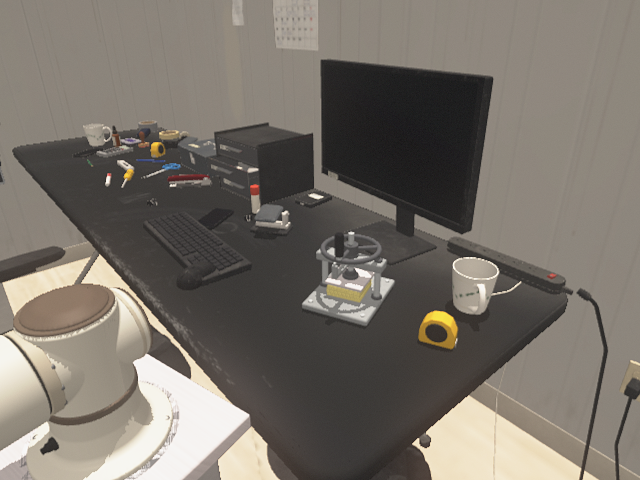

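The top view shows the wheel centred near (371,255), the stem top at (372,254), and the handle on the robot's side at about (377,287). The monitor stands behind the press, with the mug and tape on the right. Next I'll cast rays for positions.

```bash
cat > h.py <<'E'
import numpy as np,cv2
def ray(d,u,v,z):
    R=d["R"];c=-R.T@d["t"];r=R.T@np.array([(u-d["cx"])/d["fx"],(v-d["cy"])/d["fy"],1]);return c+r*(z-c[2])/r[2]
def cloud(d):
    v,u=np.mgrid[:480,:640];z=d["range_z"];P=np.stack([(u-d["cx"])/d["fx"]*z,(v-d["cy"])/d["fy"]*z,z],-1)
    P=(P-d["t"])@d["R"];P[z==0]=np.nan;return P
E
python3 - <<'E'
from h import *
d=np.load("top0.npz");P=cloud(d);v,u=np.mgrid[:480,:640]
box=(abs(u-371)<60)&(abs(v-256)<60)
print("stem ray",ray(d,372,254,160),"handle ray",ray(d,377,287,184),"c",P[254,372],P[287,377])
m=box&(P[...,2]>120)&(P[...,2]<140)
(c,r),_=None or (cv2.minEnclosingCircle(P[m][:,:2].astype(np.float32)),0) if 0 else (cv2.minEnclosingCircle(P[m][:,:2].astype(np.float32)),0)
e=cv2.fitEllipse(cv2.convexHull(P[m][:,:2].astype(np.float32)));print("rim",c,r,e,np.median(P[m],0))
m=box&(P[...,2]>170);print("handle top",m.sum(),P[m].mean(0),u[m].mean(),v[m].mean())
m=box&(P[...,2]>145)&(P[...,2]<170);print("stem",m.sum(),np.median(P[m],0))
# tall neighbours (monitor)
Q=P[(P[...,2]>90)];Q=Q[(Q[:,0]<850)&(Q[:,0]>200)&(abs(Q[:,1])<500)]
for y in range(-300,301,50):
    q=Q[abs(Q[:,1]-y)<25]; 
    for zl,zh in((90,200),(200,300),(300,600)):
        w=q[(q[:,2]>zl)&(q[:,2]<zh)]
        if len(w)>5: print(y,zl,np.round(np.percentile(w[:,0],[2,98])),end=' ')
    print()
big=cv2.resize(d["frame"][190:330,300:440,::-1],None,fx=4,fy=4,interpolation=cv2.INTER_CUBIC);cv2.imwrite("pics/crop.png",big)
E
```

```text
stem ray [ 520.00654011 -114.42441148  160.        ] handle ray [ 460.3519437  -121.65261657  184.        ] c [ 520.05246541 -114.46617324  159.37982799] [ 460.32118965 -121.30105104  188.52945962]
rim (510.1053161621094, -117.6482925415039) 74.80345916748047 ((512.9718017578125, -116.57159423828125), (127.71086120605469, 146.72174072265625), 102.13291931152344) [ 523.57719659 -116.05479646  128.82055613]
handle top 86 [ 460.27884298 -123.45795188  183.4876029 ] 378.01162790697674 287.0581395348837
stem 49 [ 518.21600469 -115.25728284  159.76262184]
-300 90 [601. 696.] -300 200 [684. 696.] -300 300 [685. 720.] 
-250 90 [693. 715.] -250 200 [697. 715.] -250 300 [696. 737.] 
-200 90 [511. 734.] -200 200 [716. 734.] -200 300 [716. 756.] 
-150 90 [449. 752.] -150 200 [735. 754.] -150 300 [735. 775.] 
-100 90 [451. 771.] -100 200 [754. 773.] -100 300 [754. 794.] 
-50 90 [479. 791.] -50 200 [773. 792.] -50 300 [773. 813.] 
0 90 [789. 811.] 0 200 [793. 811.] 0 300 [792. 821.] 
50 90 [809. 830.] 50 200 [812. 831.] 50 300 [811. 830.] 
100 90 [827. 849.] 100 200 [831. 849.] 100 300 [831. 849.] 
150 90 [845. 850.] 150 200 [849. 850.] 150 300 [850. 850.]
```

View pics/crop.png

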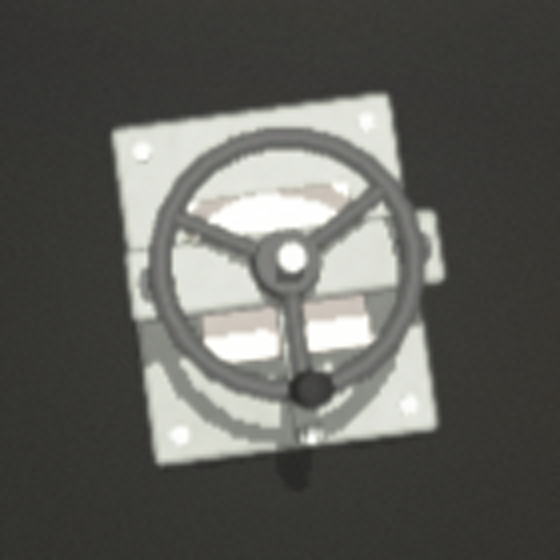

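The crop shows the stem top at full-frame (372.7,254.3) and the handle at (377.8,287). That puts the axle at about (519.5,-115.3) and the handle at about (460.3,-122.5), bearing 187°. Clockwise motion takes the handle towards +y first, so I'll come in from the -y side with the fingers shut.

```bash

python3 -m jog '[[[0.13,-0.32,0.1],[0,0,0],1],[[0.26,-0.64,0.1],[0,0,0],1],[[0.38,-0.95,0.1],[0,0,0],1]]'
python3 -m jog '[[[0.13,-0.32,0],[0,0,0],1],[[0.26,-0.64,0],[0,0,0],1],[[0.38,-0.95,0],[0,0,0],1]]'
python3 -m jog '[[[0.13,-0.32,0],[0,0,0],1],[[0.26,-0.64,0],[0,0,0],1],[[0.38,-0.95,0],[0,0,0],1]]'
python3 -m jog '[[[0.13,-0.32,0],[0,0,0],1],[[0.26,-0.64,0],[0,0,0],1],[[0.38,-0.95,0],[0,0,0],1],[[0.38,-0.95,0],[0,0,0],1]]'
python3 -c "
from bench import *
print(read_state()['joints'])"
```

```text
clock: 0.4
position: [209.6, 504.8, 240.9]
ee_rot: [0.99, -0.138, -0.0, 0.0]
contact_force: [1.3, 0.6, -0.2]
gripper_width: 43.9
grasp_force: 0.0
clock: 0.7
position: [247.6, 409.3, 240.9]
ee_rot: [0.99, -0.138, -0.0, 0.0]
contact_force: [0.4, 0.0, 0.5]
gripper_width: 0.3
grasp_force: 0.0
clock: 1.0
position: [285.5, 314.3, 241.0]
ee_rot: [0.99, -0.138, -0.0, 0.0]
contact_force: [0.6, -0.9, 1.0]
gripper_width: 0.1
grasp_force: 0.0
clock: 1.4
position: [323.4, 218.0, 241.0]
ee_rot: [0.99, -0.14, -0.0, 0.001]
contact_force: [-0.5, 0.2, -0.0]
gripper_width: 0.3
grasp_force: 0.0
[ 1.01499390e+00 -3.94040376e-02 -4.96911788e-01 -3.67519481e-04
 -1.11454640e+00  2.74171460e-01]
```

```bash

python3 -m jog '[[[0.13,-0.32,0],[0,0,0],1],[[0.26,-0.64,0],[0,0,0],1],[[0.38,-0.95,0],[0,0,0],1]]'
python3 -m jog '[[[0.13,-0.32,0],[0,0,0],1],[[0.26,-0.64,0],[0,0,0],1],[[0.38,-0.95,0],[0,0,0],1]]' >/dev/null
python3 -m jog '[[[0.13,-0.32,0],[0,0,0],1],[[0.26,-0.64,0],[0,0,0],1],[[0.38,-0.95,0],[0,0,0],1]]' >/dev/null
python3 -m jog '[[[0.13,-0.32,0],[0,0,0],1],[[0.26,-0.64,0],[0,0,0],1],[[0.38,-0.93,0],[0,0,0],1],[[0.38,-0.93,0],[0,0,0],1],[[0.38,-0.93,0],[0,0,0],1]]'
python3 - <<'E'
from bench import *
from h import *
print(read_state()['joints'])
d=get_image("wrist");np.savez("w1.npz",**d);cv2.imwrite("pics/w1.png",d["frame"][:,:,::-1])
P=cloud(d)
m=(abs(P[...,0]-519)<90)&(abs(P[...,1]+115)<90)
h=m&(P[...,2]>170)&(P[...,2]<200)
print("handle",h.sum(),np.nanmedian(P[h],0) if h.any() else 0)
c=m&(np.hypot(P[...,0]-519.5,P[...,1]+115.3)<20)&(P[...,2]>150)&(P[...,2]<170)
print("stem",c.sum(),np.nanmedian(P[c],0) if c.any() else 0)
E
```

```text
clock: 1.7
position: [361.5, 125.3, 241.2]
ee_rot: [0.99, -0.138, -0.0, -0.0]
contact_force: [1.0, 0.7, -0.2]
gripper_width: -0.4
grasp_force: 0.0
clock: 2.8
position: [475.3, -157.1, 240.5]
ee_rot: [0.99, -0.139, -0.001, -0.0]
contact_force: [0.1, -0.5, 0.4]
gripper_width: 0.3
grasp_force: 0.0
[ 5.41733209e-03  1.65837135e-01 -2.73715805e-01 -4.18996083e-04
 -1.13286647e+00  1.28640720e+00]
handle 894 [ 464.18224854 -125.40634812  184.25063278]
stem 408 [ 521.398535   -116.31929921  160.71447602]
```

View pics/w1.png

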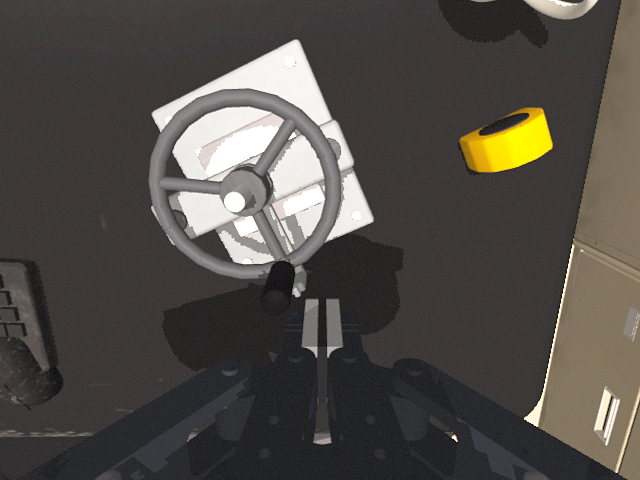

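The wrist view shows the handle top at (275,300) and the stem top at (235,202). The shut fingers at (322,310) are behind the handle on its -y side, with clear space below. I'll refine the axle to (520.5,-115.8), descend, and work out the arc.

```bash

python3 -m jog '[[[0,0,-0.25],[0,0,0],1],[[0,0,-0.5],[0,0,0],1],[[0,0,-0.75],[0,0,0],1],[[0,0,-0.92],[0,0,0],1],[[0,0,-0.92],[0,0,0],1]]'
cat > arc.py <<'E'
import numpy as np,sys
from bench import read_state
def arc(p,a1,step=6,C=(520.5,-115.8),r=60):
    a0=np.degrees(np.arctan2(p[1]-C[1],p[0]-C[0]));
    while a0<a1: a0+=360
    n=int(np.ceil((a0-a1)/step))
    for a in np.radians(np.linspace(a0,a1,n+1)[1:]):
        q=np.array(C)+r*np.array([np.cos(a),np.sin(a)]);print(f"[[{(q[0]-p[0])/100:.2f},{(q[1]-p[1])/100:.2f},0],[0,0,0],1]",end=",")
    print();return q
q=read_state()["position"][:2]
for a in map(float,sys.argv[1:]): q=arc(q,a)
E
python3 arc.py 140 50 -35 -120
```

```text
clock: 3.35
position: [473.4, -155.7, 147.2]
ee_rot: [0.99, -0.138, -0.003, 0.0]
contact_force: [1.0, 1.0, 0.6]
gripper_width: -0.3
grasp_force: 0.0
[[-0.02,0.06,0],[0,0,0],1],[[-0.05,0.11,0],[0,0,0],1],[[-0.08,0.16,0],[0,0,0],1],[[-0.10,0.22,0],[0,0,0],1],[[-0.12,0.28,0],[0,0,0],1],[[-0.13,0.34,0],[0,0,0],1],[[-0.13,0.40,0],[0,0,0],1],[[-0.13,0.46,0],[0,0,0],1],[[-0.12,0.52,0],[0,0,0],1],[[-0.10,0.58,0],[0,0,0],1],[[-0.08,0.63,0],[0,0,0],1],[[-0.06,0.69,0],[0,0,0],1],[[-0.02,0.74,0],[0,0,0],1],[[0.01,0.78,0],[0,0,0],1],
[[0.04,0.05,0],[0,0,0],1],[[0.09,0.09,0],[0,0,0],1],[[0.14,0.12,0],[0,0,0],1],[[0.20,0.15,0],[0,0,0],1],[[0.25,0.18,0],[0,0,0],1],[[0.31,0.20,0],[0,0,0],1],[[0.38,0.21,0],[0,0,0],1],[[0.44,0.21,0],[0,0,0],1],[[0.50,0.21,0],[0,0,0],1],[[0.56,0.21,0],[0,0,0],1],[[0.63,0.19,0],[0,0,0],1],[[0.68,0.17,0],[0,0,0],1],[[0.74,0.14,0],[0,0,0],1],[[0.80,0.11,0],[0,0,0],1],[[0.85,0.07,0],[0,0,0],1],
[[0.04,-0.04,0],[0,0,0],1],[[0.08,-0.08,0],[0,0,0],1],[[0.12,-0.13,0],[0,0,0],1],[[0.15,-0.18,0],[0,0,0],1],[[0.17,-0.24,0],[0,0,0],1],[[0.19,-0.29,0],[0,0,0],1],[[0.20,-0.35,0],[0,0,0],1],[[0.21,-0.41,0],[0,0,0],1],[[0.21,-0.47,0],[0,0,0],1],[[0.21,-0.53,0],[0,0,0],1],[[0.20,-0.59,0],[0,0,0],1],[[0.18,-0.65,0],[0,0,0],1],[[0.16,-0.70,0],[0,0,0],1],[[0.14,-0.75,0],[0,0,0],1],[[0.11,-0.80,0],[0,0,0],1],
[[-0.04,-0.05,0],[0,0,0],1],[[-0.08,-0.09,0],[0,0,0],1],[[-0.12,-0.13,0],[0,0,0],1],[[-0.17,-0.16,0],[0,0,0],1],[[-0.22,-0.19,0],[0,0,0],1],[[-0.28,-0.22,0],[0,0,0],1],[[-0.33,-0.23,0],[0,0,0],1],[[-0.39,-0.25,0],[0,0,0],1],[[-0.45,-0.25,0],[0,0,0],1],[[-0.51,-0.26,0],[0,0,0],1],[[-0.57,-0.25,0],[0,0,0],1],[[-0.63,-0.24,0],[0,0,0],1],[[-0.68,-0.22,0],[0,0,0],1],[[-0.74,-0.20,0],[0,0,0],1],[[-0.79,-0.18,0],[0,0,0],1],
```

```bash

python3 -m jog '[[[-0.02,0.06,0],[0,0,0],1],[[-0.05,0.11,0],[0,0,0],1],[[-0.08,0.16,0],[0,0,0],1],[[-0.10,0.22,0],[0,0,0],1],[[-0.12,0.28,0],[0,0,0],1],[[-0.13,0.34,0],[0,0,0],1],[[-0.13,0.40,0],[0,0,0],1],[[-0.13,0.46,0],[0,0,0],1],[[-0.12,0.52,0],[0,0,0],1],[[-0.10,0.58,0],[0,0,0],1],[[-0.08,0.63,0],[0,0,0],1],[[-0.06,0.69,0],[0,0,0],1],[[-0.02,0.74,0],[0,0,0],1],[[0.01,0.78,0],[0,0,0],1],[[0.01,0.78,0],[0,0,0],1]]'
python3 - <<'E'
from bench import *
from h import *
for n in("wrist","scene"):
  d=get_image(n);cv2.imwrite(f"pics/{n}2.png",d["frame"][:,:,::-1]);P=cloud(d)
  r=np.hypot(P[...,0]-520.5,P[...,1]+115.8)
  m=(r<80)&(r>45)&(P[...,2]>140)&(P[...,2]<190);a=np.degrees(np.arctan2(P[...,1]+115.8,P[...,0]-520.5))[m]
  print(n,m.sum(),np.percentile(a,[5,25,50,75,95]) if m.any() else 0)
E
python3 arc.py 50
```

```text
clock: 4.85
position: [476.8, -78.2, 149.0]
ee_rot: [0.99, -0.138, -0.0, -0.0]
contact_force: [-0.8, -0.8, 0.1]
gripper_width: 0.0
grasp_force: 0.0
wrist 7927 [107.06954113 111.78723423 120.281727   133.98619775 145.47727651]
scene 207 [137.70659041 143.59340304 147.90717432 151.35203223 153.33093966]
[[0.02,0.06,0],[0,0,0],1],[[0.07,0.10,0],[0,0,0],1],[[0.12,0.14,0],[0,0,0],1],[[0.18,0.17,0],[0,0,0],1],[[0.24,0.19,0],[0,0,0],1],[[0.30,0.21,0],[0,0,0],1],[[0.36,0.22,0],[0,0,0],1],[[0.42,0.23,0],[0,0,0],1],[[0.48,0.23,0],[0,0,0],1],[[0.54,0.22,0],[0,0,0],1],[[0.61,0.20,0],[0,0,0],1],[[0.66,0.18,0],[0,0,0],1],[[0.72,0.16,0],[0,0,0],1],[[0.78,0.12,0],[0,0,0],1],[[0.83,0.09,0],[0,0,0],1],
```

View pics/wrist2.png

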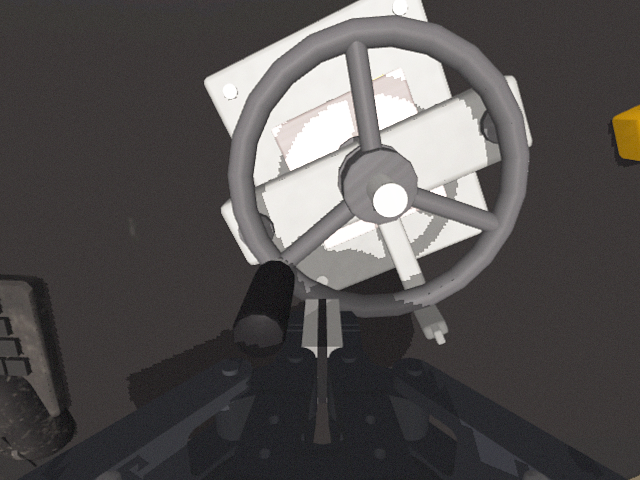

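The wrist view shows the fingertips (322,310) pushing the side of the handle (260,330), which has moved clockwise as planned. The spokes have turned and the pointer is now free at (435,330). I'll continue the arc.

```bash

python3 -m jog '[[[0.02,0.06,0],[0,0,0],1],[[0.07,0.10,0],[0,0,0],1],[[0.12,0.14,0],[0,0,0],1],[[0.18,0.17,0],[0,0,0],1],[[0.24,0.19,0],[0,0,0],1],[[0.30,0.21,0],[0,0,0],1],[[0.36,0.22,0],[0,0,0],1],[[0.42,0.23,0],[0,0,0],1],[[0.48,0.23,0],[0,0,0],1],[[0.54,0.22,0],[0,0,0],1],[[0.61,0.20,0],[0,0,0],1],[[0.66,0.18,0],[0,0,0],1],[[0.72,0.16,0],[0,0,0],1],[[0.78,0.12,0],[0,0,0],1],[[0.83,0.09,0],[0,0,0],1],[[0.83,0.09,0],[0,0,0],1]]'
python3 arc.py -35
```

```text
clock: 6.55
position: [561.1, -70.4, 149.7]
ee_rot: [0.99, -0.139, 0.001, -0.0]
contact_force: [-0.2, 0.6, 0.2]
gripper_width: -0.1
grasp_force: 0.0
[[0.04,-0.05,0],[0,0,0],1],[[0.08,-0.10,0],[0,0,0],1],[[0.11,-0.15,0],[0,0,0],1],[[0.14,-0.21,0],[0,0,0],1],[[0.16,-0.26,0],[0,0,0],1],[[0.18,-0.32,0],[0,0,0],1],[[0.19,-0.39,0],[0,0,0],1],[[0.19,-0.45,0],[0,0,0],1],[[0.19,-0.51,0],[0,0,0],1],[[0.18,-0.57,0],[0,0,0],1],[[0.17,-0.63,0],[0,0,0],1],[[0.15,-0.69,0],[0,0,0],1],[[0.12,-0.75,0],[0,0,0],1],[[0.09,-0.80,0],[0,0,0],1],
```

```bash

python3 -m jog '[[[0.04,-0.05,0],[0,0,0],1],[[0.08,-0.10,0],[0,0,0],1],[[0.11,-0.15,0],[0,0,0],1],[[0.14,-0.21,0],[0,0,0],1],[[0.16,-0.26,0],[0,0,0],1],[[0.18,-0.32,0],[0,0,0],1],[[0.19,-0.39,0],[0,0,0],1],[[0.19,-0.45,0],[0,0,0],1],[[0.19,-0.51,0],[0,0,0],1],[[0.18,-0.57,0],[0,0,0],1],[[0.17,-0.63,0],[0,0,0],1],[[0.15,-0.69,0],[0,0,0],1],[[0.12,-0.75,0],[0,0,0],1],[[0.09,-0.80,0],[0,0,0],1],[[0.09,-0.80,0],[0,0,0],1]]'
python3 - <<'E'
from bench import *
import cv2
d=get_image("wrist");cv2.imwrite("pics/w3.png",d["frame"][:,:,::-1])
E
python3 arc.py -120
```

```text
clock: 8.05
position: [567.7, -150.9, 149.2]
ee_rot: [0.99, -0.139, -0.0, 0.0]
contact_force: [0.3, 0.2, 0.4]
gripper_width: 0.2
grasp_force: 0.0
[[-0.03,-0.06,0],[0,0,0],1],[[-0.07,-0.10,0],[0,0,0],1],[[-0.12,-0.14,0],[0,0,0],1],[[-0.17,-0.17,0],[0,0,0],1],[[-0.23,-0.20,0],[0,0,0],1],[[-0.29,-0.22,0],[0,0,0],1],[[-0.35,-0.24,0],[0,0,0],1],[[-0.41,-0.25,0],[0,0,0],1],[[-0.47,-0.25,0],[0,0,0],1],[[-0.54,-0.25,0],[0,0,0],1],[[-0.60,-0.24,0],[0,0,0],1],[[-0.66,-0.22,0],[0,0,0],1],[[-0.72,-0.20,0],[0,0,0],1],[[-0.77,-0.17,0],[0,0,0],1],
```

View pics/w3.png

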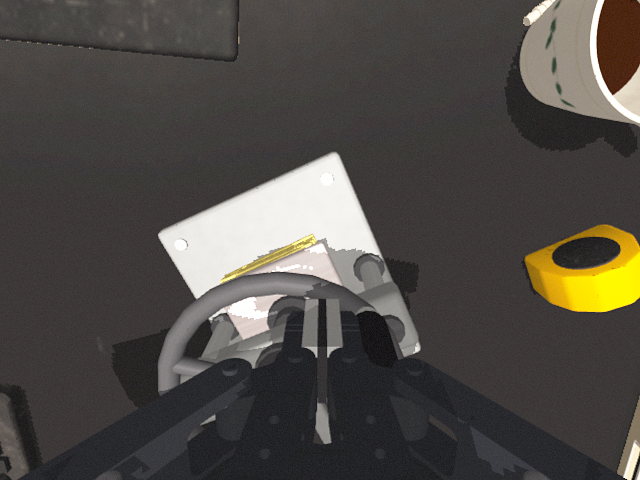

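The wrist view shows the handle at (378,340), right beside the finger on its leading side, with the fingers still pushing. I'll continue to about 25° short of the end.

```bash

python3 -m jog '[[[-0.03,-0.06,0],[0,0,0],1],[[-0.07,-0.10,0],[0,0,0],1],[[-0.12,-0.14,0],[0,0,0],1],[[-0.17,-0.17,0],[0,0,0],1],[[-0.23,-0.20,0],[0,0,0],1],[[-0.29,-0.22,0],[0,0,0],1],[[-0.35,-0.24,0],[0,0,0],1],[[-0.41,-0.25,0],[0,0,0],1],[[-0.47,-0.25,0],[0,0,0],1],[[-0.54,-0.25,0],[0,0,0],1],[[-0.60,-0.24,0],[0,0,0],1],[[-0.66,-0.22,0],[0,0,0],1],[[-0.72,-0.20,0],[0,0,0],1],[[-0.77,-0.17,0],[0,0,0],1],[[-0.77,-0.17,0],[0,0,0],1]]'
cat > look.py <<'E'
from bench import *
from h import *
import sys
d=get_image("wrist");cv2.imwrite(sys.argv[1],d["frame"][:,:,::-1]);P=cloud(d);C=np.array([521.4,-116.3])
r=np.hypot(P[...,0]-C[0],P[...,1]-C[1]);m=(r<80)&(r>45)&(P[...,2]>178)&(P[...,2]<190)&(d["frame"].max(2)<60)
n,l,s,c=cv2.connectedComponentsWithStats(m.astype(np.uint8))
for i in range(1,n):
    if s[i,4]>60: q=np.median(P[l==i],0);print(c[i],s[i,4],q,np.degrees(np.arctan2(q[1]-C[1],q[0]-C[0])))
E
python3 look.py pics/w4.png; python3 arc.py -146
```

```text
clock: 9.6
position: [490.1, -166.6, 149.4]
ee_rot: [0.99, -0.138, -0.001, 0.0]
contact_force: [0.0, 0.0, 0.7]
gripper_width: 0.1
grasp_force: 0.0
[321.26790123 373.40617284] 810 [ 491.59404373 -166.36241796  187.6784106 ] -120.76854844755847
[293.38983051 344.05932203] 118 [ 500.07648243 -158.91612565  180.48853184] -116.58167141874131
[352.29220779 344.27272727] 154 [ 494.29520276 -178.38943454  180.56801851] -113.58340773444239
[[-0.05,0.02,0],[0,0,0],1],[[-0.09,0.06,0],[0,0,0],1],[[-0.13,0.09,0],[0,0,0],1],[[-0.16,0.13,0],[0,0,0],1],[[-0.20,0.17,0],[0,0,0],1],
```

View pics/w4.png

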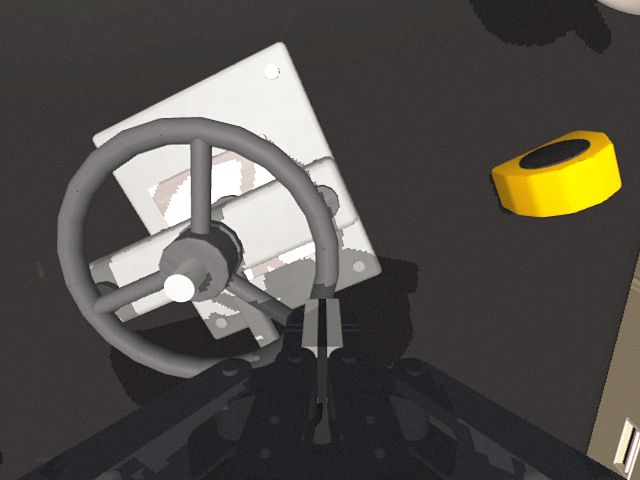

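The wrist view shows the handle hidden behind the gripper, with the spokes visible and ending near (200,145), (105,300) and (290,318). I'll get the wheel angle from the two clear spokes and calibrate it against the starting image.

```bash
cat > sp.py <<'E'
from h import *
def spokes(d,C):
    P=cloud(d);r=np.hypot(P[...,0]-C[0],P[...,1]-C[1]);m=(r<48)&(r>26)&(P[...,2]>116)&(P[...,2]<136)
    a=np.degrees(np.arctan2(P[...,1]-C[1],P[...,0]-C[0]))[m]
    h=np.bincount(((a%360)/8).astype(int),minlength=45)
    out=[]
    for i in np.argsort(h)[::-1][:8]:
        c=i*8+4
        for _ in range(5):
            w=(a-c+180)%360-180; w=w[abs(w)<11]; c+=np.median(w)
        if not any(abs((c-o[0]+180)%360-180)<15 for o in out): out.append((round(c%360,1),len(w)))
    print(out, "rim z",np.median(P[...,2][m]))
if __name__=="__main__":
    from bench import get_image
    C=(521.4,-116.3)
    spokes(np.load("w1.npz"),C); spokes(get_image("wrist"),C)
E
python3 sp.py
```

```text
[(np.float64(68.6), 441), (np.float64(308.0), 477), (np.float64(188.4), 395)] rim z 128.6701118588607
[(np.float64(219.4), 845), (np.float64(337.4), 1066), (np.float64(97.4), 802)] rim z 128.60936112239165
```

29.5° remain. I'll push 25° and recheck.

```bash

python3 -m jog '[[[-0.05,0.02,0],[0,0,0],1],[[-0.09,0.06,0],[0,0,0],1],[[-0.13,0.09,0],[0,0,0],1],[[-0.16,0.13,0],[0,0,0],1],[[-0.20,0.17,0],[0,0,0],1],[[-0.20,0.17,0],[0,0,0],1]]'
python3 sp.py; python3 arc.py -150
```

```text
clock: 10.3
position: [470.7, -149.4, 149.4]
ee_rot: [0.99, -0.138, -0.0, -0.0]
contact_force: [1.5, -0.5, -0.2]
gripper_width: -0.2
grasp_force: 0.2
[(np.float64(68.6), 441), (np.float64(308.0), 477), (np.float64(188.4), 395)] rim z 128.6701118588607
[(np.float64(311.1), 1154), (np.float64(71.0), 991), (np.float64(191.9), 860)] rim z 128.67822797676186
[[-0.02,0.04,0],[0,0,0],1],
```

3° short, so one small nudge, then I'll back off and lift.

```bash

python3 -m jog '[[[-0.01,0.02,0],[0,0,0],1],[[-0.01,0.02,0],[0,0,0],1],[[0.02,-0.08,0],[0,0,0],1],[[0.06,-0.18,0],[0,0,0],1],[[0.06,-0.18,0],[0,0,0],1],[[0.06,-0.18,0.3],[0,0,0],1],[[0.06,-0.18,0.6],[0,0,0],1],[[0.06,-0.18,0.9],[0,0,0],1],[[0.06,-0.18,0.9],[0,0,0],1],[[0.06,-0.18,0.9],[0,0,0],1]]'
python3 sp.py; python3 look.py pics/w5.png
```

```text
clock: 11.35
position: [477.3, -168.0, 239.5]
ee_rot: [0.99, -0.139, 0.0, -0.0]
contact_force: [-0.5, 0.1, 0.1]
gripper_width: -0.0
grasp_force: 0.0
[(np.float64(68.6), 441), (np.float64(308.0), 477), (np.float64(188.4), 395)] rim z 128.6701118588607
[(np.float64(309.4), 471), (np.float64(69.9), 434), (np.float64(190.0), 390)] rim z 128.67786848002086
[260.2425876  306.86927224] 742 [ 463.53632001 -126.63062264  184.49973803] -169.87741772327317
```

View pics/w5.png

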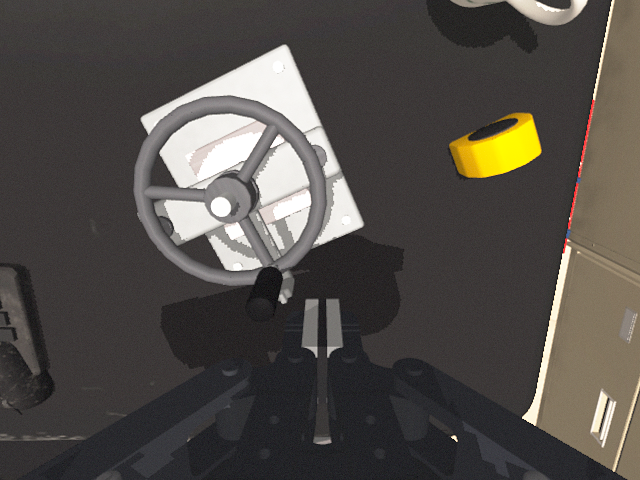

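The handle (262,300) is back beside the pointer (287,290), within about 1.5° (0.03 rad) of one full turn. The gripper is clear, so I'm handing in.

```bash
python3 -c "
from bench import *
print(job_done())"
```

```text
the job is handed in; nothing more can be done
None
```

The wheel was pushed clockwise to about 1.5° (0.03 rad) short of one full turn, the gripper is clear of everything, and the job is handed in; no verdict came back, and I did not check the plate's force or the notes' position directly.

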